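# Feed one peat pellet, then wind the ratchet feeder home

### The job

Turn the pellet feeder's ratchet knob counter-clockwise (seen from above), click by click, until the first peat pellet drops off the end of the chute into the clay pot; only that one may drop. Then flip the red pawl lever over so that it stands clear of the ratchet wheel, turn the knob back clockwise until the blue pusher is fully home, and flip the pawl down into the teeth again. Do not touch the pellets, and do not knock the pot or the other things on the table out of place.

Things in the scene. Friction and masses are not known exactly. Their poses are not given: they have to be found in the camera images.
- feeder: Pellet feeder fixed to the table: plywood base 235 x 165 x 12 mm. Origin: on the table under the knob's axis; y = the pusher's travel, z up. In this frame: pawl pivot (-55,-52,76) mm, chute middle line x = 100 mm. Yaw up to 17 degrees either way. The aluminium ratchet wheel, 120 mm across, twelve 5 mm steel teeth, reaches 63 mm above the table.
- knob_grip (a point): Point on the knob's upright axis at grip height, 110 mm above the table. Black ribbed cylinder 40 mm across, 88 to 128 mm above the table; any grasp direction. Nearby: the pawl's arm (top 79 mm above the table, 84 as it rides over a tooth) passes 46 to 58 mm from the axis on the feeder's -y side; the chute's wall (top 84 mm) stands 77 mm off on its +x side.
- knob (a joint): Turn of the knob, rad, 0 to 4.2, growing counter-clockwise from above; starts at 0, its home stop. One click = one tooth = 0.524 rad. Stiff (about 0.06 N m), stays where it is left. While the pawl is down it turns counter-clockwise only (back play up to one click). Drives the pusher 21 mm per rad. More than one grasp is needed.
- pawl (a joint): Pawl angle, rad: 0 = claw down in the teeth (rises to about 0.1 over each tooth), 1.6 = flipped right over, clear of the wheel, where it rests. Only its weight moves it: it tips over by itself past about 0.6 rad either way, so push it well past that.
- pawl_pivot (a point): The pawl's hinge, 76 mm above the table, axis level along the feeder's y. The pawl is an L, 12 mm wide: when down, a dark steel arm 55 mm long points from here along the feeder's +x with a 17 mm claw under its end, and a red tab stands up. To free it, push the tab along -x, 15 to 20 mm above the pivot, up to 45 mm past it: it falls over.
- pawl_tab (a point): Point in the red tab 50 mm from the pivot; the tab is 5 mm thick, 58 mm long to the centre of the 16 mm red ball on its end, 100 degrees from the arm. Pawl freed: tab out along the feeder's -x (dipping 12 degrees), arm standing up. To put the pawl down again, push the upright arm along +x, 25 mm above the pivot, up to 35 mm past it.
- pusher (a joint): Travel of the blue pusher, m: 0 = home, grows along the feeder's +y; up to 0.088. Driven by the knob only.
- pusher_face (a point): Middle of the pusher's front face, which pushes the row of pellets (34 mm wide, 20 mm high).
- chute_lip (a point): Middle of the chute's open end (its lip, the edge that the pellets drop off), at floor level of the chute, 68 mm above the table. The chute runs along the feeder's y, green side walls 16 mm high, 40 mm apart. It is clamped at a place that varies along y from run to run, so the number of clicks needed varies. A pellet falls when its centre passes the lip.
- pellet1: The leading peat pellet, a hard brown disc 36 mm across, 14 mm thick, 25 g, lying flat in the chute nearest the lip. Origin: centre of its underside. This one must drop into the pot.
- pellet2: The second pellet, same kind, behind the first (small gaps between them); must stay in the chute.
- pellet3: The third pellet, next to the pusher; must stay in the chute.
- pot: Terracotta pot, loose, 55 mm high, 86 mm across the rim, wall 4 mm, standing under the chute's lip. Origin: centre of its underside.
- watering_can: Green watering can, about 160 mm wide and 260 mm high. Origin: centre of its underside. Leave alone.
- bottle: Clear bottle with green label, 66 mm across, 210 mm high. Origin: centre of its underside. Leave alone.
- dough_tub: Yellow tub with red lid, 68 mm across, 70 mm high. Origin: centre of its underside. Leave alone.
- funnel: Blue funnel standing mouth down, 110 mm across, 125 mm high. Origin: centre of its underside. Leave alone.
- trowel: Hand trowel with a wooden handle lying flat, 250 mm long. Leave alone.
- spare_pot: White plastic pot, 86 mm across, 55 mm high, empty. Origin: centre of its underside. Leave alone.
There are look-alikes about, which are no part of the job. What is shaped like the pellet1 but orange or yellow is not meant.

How it is judged:
By the outcome, as a careful person would: the job done as asked, in the order asked, and still so for the second after the job is handed in, with the robot touching nothing.
It also fails if it takes over 67 s, if anything falls off the work surface, if the arm or the gripper's body presses on something with over 40 N, if the wrist force passes 120 N, or if a joint passes its speed limit or range.

### The arm

A 7-joint arm with a two-finger parallel gripper is mounted at the origin on the work surface. World frame = base frame: x ahead of the robot, y to its left, z up, the work surface at z = 0. Lengths are in m, angles in rad, forces in N, time in s.
With the tool pointing down it reaches from about 0.425 to 0.875 m from the base axis. Payload 9.9 kg.
Tool frame: the origin (TCP) lies midway between the tips of the shut fingers; the grasp point (between the pads) lies robot.grip_point_offset behind it (robot.grip_point_offset is the distance from the TCP to the grasp point, in m); z points along the fingers, y is the line along which they close (so a half turn about z gives the same grasp; the last joint's range is limited). The gripper opens to 85 mm and grips with 20 to 120 N. Pads are 22 mm wide; open, the fingers measure 114 mm over their backs; the gripper's body (76 mm by 85 mm) begins 54 mm behind the grasp point. The pads swing forward as they close: fully open they stand 13 mm farther back than shut.
Start: joints at [1.169, 0.576, 0.025, 1.437, -0.015, 1.129, -0.057], TCP at [0.211, -0.641, 0.231] pointing down, gripper open.
Joint ranges: [-2.76, 2.76], [-0.34, 2.15], [-1.52, 1.57], [0.19, 2.46], [-1.09, 4.23], [0.17, 1.99], [-2.82, 2.82]. Speed limits (rad/s): [2.22, 2.22, 3.01, 3.01, 3.14, 3.14, 3.14].

### API

Orientations are given as a unit quaternion [w, x, y, z].
In Python, from plant import robot gives the robot as it stands.
- The arm moves only by the shell command python3 -m jog 'ROWS' [FORCE]. ROWS is a JSON object of lists of equal length, an entry for each row: "offset": the shift along the tool's x, y, z in m, a list of three; "spin": the turn about the tool's z in degrees; "claw": the finger opening in m, from 0 to 0.0854. A call has 1 to 5 rows; each row is the pose to reach, as a shift and turn from the pose commanded when the call began, along the tool's axes at that moment; what a row does not reach only later rows make up. A row lasts 1/10 s, in which the tool goes at most 50 mm and 8.59 degrees, less where a joint would pass 70% of its speed; a pose out of reach is approached as far as the arm can. A call with a gripper value outside its range is refused whole. The fingers move at their own pace and stop on an object; FORCE is the grip in N (left out, the last holds). Time passes only in rows, so rows that repeat a pose let the fingers close. It gives the time, the measured TCP pose, the force, the opening and the grip force at its end, in the units of the state.
- robot.get_obs(): the state, without advancing time (a new reading comes with each control period).
- robot.read_camera(name): name is "side" or "top"; returns the picture (400x640x3 uint8, red, green, blue); there is no depth.
- robot.camera_params(name): a dict with "mtx" (3x3 intrinsics, pixels), "distortion" ([k1, k2, p1, p2, k3] as OpenCV has them; the pictures are not rectified), "cam_to_world" (4x4, takes a point from camera to world coordinates). Camera axes: x right, y down, z forward; pixel columns grow to the right and rows downward; lengths in m; the calibration is good to about 2 mm. A picture is of the moment at which its call begins. camera_params takes no time and is no camera call.
- robot.finish_job(): hands the job in; it is judged then, once.
The state is a dict: "t": time; "qpos": joint angles; "joint_vel": joint speeds; "joint_torque": joint torques, N m; "tcp_pos": TCP position; "orientation": TCP orientation; "force": force on the tool from outside, world axes, zero at the start; "moment": the same for the moment, N m; "grip_width": opening from 0.0 (shut) to 1.0 (fully open); "grip_force": force on a finger pad.
Only numpy, scipy, OpenCV 4.12 (cv2) and the standard library are available. Lean on these libraries where they do the work, as an engineer would, in place of code of your own. Each camera call takes 0.05 s, during which the arm holds its last target. There are 200 camera calls.

## Working session

There is one attempt and no reset: what is moved stays moved. The work goes in short steps, Python scripts to look and compute and a shell command to move; the robot and the scene stay as the last step left them, time stands still between calls to the robot, and variables do not carry over. Pictures are saved under pics/ and viewed, at most 10 in all, crops included, and the job is handed in when it is done.

```bash
mkdir -p pics; ls
cat > h.py <<'E'
from plant import robot
import numpy as np, cv2
def shot(n,f=None):
    im=robot.read_camera(n)
    if f: cv2.imwrite('pics/'+f,im[:,:,::-1])
    return im
def ray(n,uv):
    p=robot.camera_params(n);T=np.array(p['cam_to_world'])
    x=cv2.undistortPoints(np.array([[uv]],float),np.array(p['mtx']),np.array(p['distortion']))[0,0]
    return T[:3,3],T[:3,:3]@np.array([x[0],x[1],1.])
def onz(n,uv,z):
    o,d=ray(n,uv);return o+d*(z-o[2])/d[2]
def proj(n,P):
    p=robot.camera_params(n);T=np.linalg.inv(np.array(p['cam_to_world']))
    return cv2.projectPoints(np.array(P,float).reshape(-1,1,3),cv2.Rodrigues(T[:3,:3])[0],T[:3,3],np.array(p['mtx']),np.array(p['distortion']))[0][:,0]
E
python3 - <<'E'
from h import *
shot('top','t0.png');shot('side','s0.png')
o=robot.get_obs();print(o['t'],o['tcp_pos'],o['orientation'],robot.grip_point_offset)
for n in('top','side'):print(np.round(robot.camera_params(n)['cam_to_world'],3))
E
```

```text
pics
0.1 [ 0.21078837 -0.64082788  0.23053381] [-7.27231139e-04  9.87399010e-01  1.58248669e-01 -1.57063783e-04] 0.0187
[[ 0.013 -0.985  0.171  0.278]
 [-1.    -0.014 -0.006  0.021]
 [ 0.009 -0.171 -0.985  1.414]
 [ 0.     0.     0.     1.   ]]
[[-0.697 -0.454  0.556 -0.216]
 [-0.717  0.421 -0.555  0.773]
 [ 0.018 -0.786 -0.619  0.924]
 [ 0.     0.     0.     1.   ]]
```

View pics/t0.png

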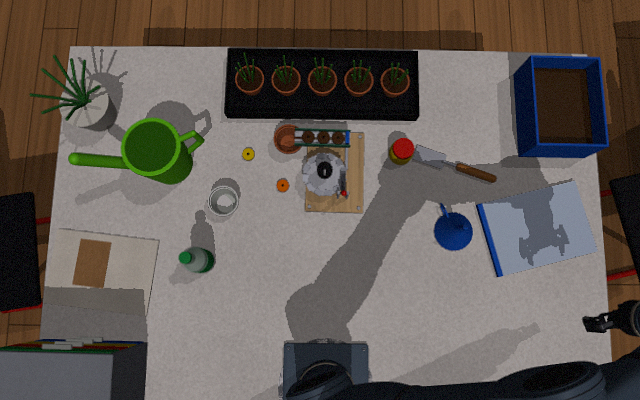

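View pics/s0.png

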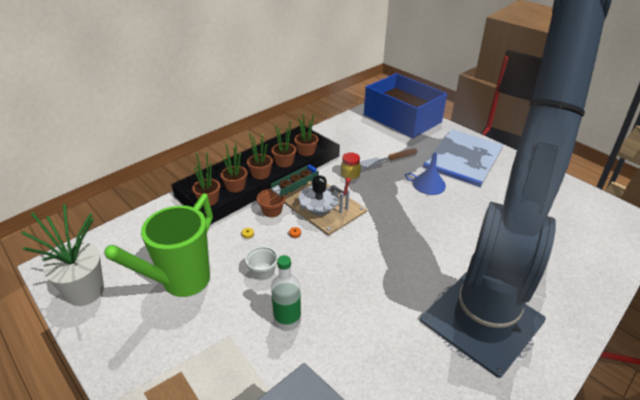

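Seen: the feeder is near (325,170) top, with chute pellets at (308/323/338,137), the clay pot at (287,139), the red pawl at (344,190) and the knob at (323,171). Possible look-alikes are the yellow ring (248,154), the orange ring (282,185), the white pot (223,200) and the seedling pots (250–396,78). I choose the brown pellets in the chute and the clay pot at the lip, and will check them in a close crop.

Run:
```python
from h import *
a=cv2.imread('pics/t0.png')[115:220,265:370];b=cv2.imread('pics/s0.png')[150:240,250:380]
a=cv2.resize(a,(420,420),interpolation=cv2.INTER_CUBIC);b=cv2.resize(b,None,fx=2.9,fy=4.6,interpolation=cv2.INTER_CUBIC)
b=cv2.resize(cv2.imread('pics/s0.png')[150:240,250:375],(375,270),interpolation=cv2.INTER_CUBIC)
o=np.zeros((420,800,3),np.uint8);o[:,:420]=a;o[:270,425:]=b
cv2.imwrite('pics/c0.png',o)
```

```text
(no output)
```

View pics/c0.png

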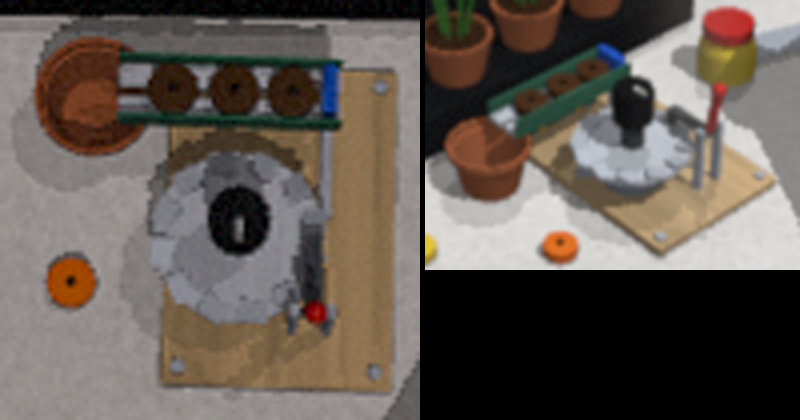

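```bash
cat > meas.py <<'E'
from h import *
def blob(im,m,x0,y0,x1,y1):
    m=m.astype(np.uint8)*0+m; k=np.zeros(m.shape,np.uint8);k[y0:y1,x0:x1]=m[y0:y1,x0:x1]
    n,l,s,c=cv2.connectedComponentsWithStats(k);i=1+np.argmax(s[1:,4]);return c[i],s[i],l==i
E
python3 - <<'E'
from meas import *
U=lambda x,y:(265+(x+.5)/4-.5,115+(y+.5)/4-.5)
t=cv2.imread('pics/t0.png')[:,:,::-1];s=cv2.imread('pics/s0.png')[:,:,::-1]
for n,im,box in(('top',t,(310,150,340,185)),('side',s,(305,165,340,205))):
    c,st,_=blob(im,im.max(2)<45,*box);print(n,'knob',c,st)
    h=cv2.cvtColor(np.ascontiguousarray(im),cv2.COLOR_RGB2HSV)
    b2=(335,180,352,200) if n=='top' else (335,170,365,215)
    red=((h[...,0]<6)|(h[...,0]>174))&(h[...,1]>170)&(h[...,2]>80)
    c,st,_=blob(im,red,*b2);print('red',c,st)
    g=(h[...,0]>60)&(h[...,0]<95)&(h[...,1]>100)
    print('green',blob(im,g,*( (290,120,360,150) if n=='top' else (265,160,330,200)))[1])
print('knobtop',onz('top',U(239,218),.118), 'ball',onz('top',U(316,313),.133))
for q in((172,88),(234,88),(293,90)):print('pellet',onz('top',U(*q),.082))
for q in((119,59),(119,121),(340,66),(340,125)):print('wall',onz('top',U(*q),.084))
for q in((330,66),(330,116)):print('pusher',onz('top',U(*q),.09))
for q in((380,87),(177,366),(374,372)):print('screw',onz('top',U(*q),.012))
print('pot rim L/R/T/B',[onz('top',U(*q),.055).round(3) for q in((36,95),(95,37),(95,154))])
E
```

```text
top knob [324.06629834 169.37016575] [317 161  15  18 181]
red [343.57894737 192.89473684] [342 191   4   5  19]
green [295 143  55   4 118]
side knob [318.05714286 185.37714286] [313 176  13  22 175]
red [347.875 179.125] [347 178   3   3   8]
green [281 172  37  23 173]
knobtop [0.57674465 0.00834946 0.118     ] ball [ 0.51054957 -0.042466    0.133     ]
pellet [0.67653217 0.05542282 0.082     ]
pellet [0.67717975 0.01254554 0.082     ]
pellet [ 0.67637524 -0.02828923  0.082     ]
wall [0.69623372 0.09243832 0.084     ]
wall [0.65182341 0.09142153 0.084     ]
wall [ 0.6935434  -0.06065824  0.084     ]
wall [ 0.65127337 -0.06077188  0.084     ]
pusher [ 0.69155759 -0.05338881  0.09      ]
pusher [ 0.65586899 -0.053517    0.09      ]
screw [ 0.70059225 -0.09432059  0.012     ]
screw [0.49287411 0.05000783 0.012     ]
screw [ 0.49051935 -0.08995103  0.012     ]
pot rim L/R/T/B [array([0.678, 0.152, 0.055]), array([0.721, 0.111, 0.055]), array([0.636, 0.109, 0.055])]
```

Close crop confirms the choice: three brown pellets in the green chute (crop 172/234/293,88), the clay pot under the lip, and the pawl ball at (316,313). Measured points match the given sizes: chute is 100 mm from the knob, the ball where the tab predicts, yaw ≈ -1°. Knob axis ≈ (0.576, 0.0085). Now moving above it.

```bash
R='python3 -m jog'
python3 -m jog '{"offset":[[0.037,-0.034,0],[0.074,-0.068,0],[0.111,-0.101,0],[0.148,-0.135,0],[0.1845,-0.169,0]],"spin":[0,0,0,0,0],"claw":[0.065,0.065,0.065,0.065,0.065]}' 40
python3 -m jog '{"offset":[[0.037,-0.034,0],[0.074,-0.068,0],[0.111,-0.101,0],[0.148,-0.135,0],[0.1845,-0.169,0]],"spin":[0,0,0,0,0],"claw":[0.065,0.065,0.065,0.065,0.065]}'
python3 -m jog '{"offset":[[0.037,-0.034,0],[0.074,-0.067,0],[0.111,-0.1,0],[0.148,-0.133,0],[0.181,-0.165,0]],"spin":[4,8,12,15,18.2],"claw":[0.065,0.065,0.065,0.065,0.065]}'
python3 - <<'E'
from h import *
o=robot.get_obs();print(o['t'],o['tcp_pos'],o['orientation'],np.round(o['qpos'],3),o['grip_width'],o['force'])
E
```

```text
t: 0.6
tcp_pos: [0.3338, -0.4212, 0.2311]
orientation: [-0.0, 0.987, 0.158, -0.0]
force: [0.7, 0.3, -0.2]
grip_width: 0.762
grip_force: 0.0
t: 1.1
tcp_pos: [0.4562, -0.2033, 0.2313]
orientation: [0.0, 0.987, 0.158, -0.0]
force: [0.9, -0.1, -0.3]
grip_width: 0.763
grip_force: 0.0
t: 1.6
tcp_pos: [0.5768, 0.0104, 0.231]
orientation: [-0.0, 1.0, -0.001, -0.0]
force: [0.0, -0.5, 0.7]
grip_width: 0.76
grip_force: 0.0
1.6 [0.57677729 0.01038516 0.2310397 ] [-5.31608116e-05  9.99999689e-01 -7.76928447e-04 -1.23203320e-04] [-0.056  0.429 -0.063  1.703  0.031  1.011 -1.703] 0.7596509585247557 [ 0.04726877 -0.51001288  0.65931378]
```

```bash
python3 -m jog '{"offset":[[0,0.002,0.05],[0,0.002,0.1],[0,0.002,0.141],[0,0.002,0.141],[0,0.002,0.141]],"spin":[0,0,0,0,0],"claw":[0.065,0.065,0.065,0.065,0.03]}'
python3 -m jog '{"offset":[[0,0,0],[0,0,0],[0,0,0],[0,0,0]],"spin":[0,0,0,0],"claw":[0.03,0.03,0.03,0.03]}' 40
```

```text
t: 2.1
tcp_pos: [0.5759, 0.006, 0.0906]
orientation: [0.0, 1.0, 0.0, -0.001]
force: [0.7, -0.6, -0.3]
grip_width: 0.606
grip_force: 0.0
t: 2.5
tcp_pos: [0.5766, 0.0104, 0.0928]
orientation: [-0.002, 1.0, 0.002, 0.001]
force: [-1.8, 12.5, -5.7]
grip_width: 0.459
grip_force: 41.2
```

```bash
python3 -m jog '{"offset":[[0,-0.003,0],[0,-0.003,0],[0,-0.003,0],[0,-0.003,0],[0,-0.003,0]],"spin":[-6,-13,-20,-28,-36],"claw":[0.03,0.03,0.03,0.03,0.03]}'
python3 -m jog '{"offset":[[0,0,0],[0,0,0],[0,0,0],[0,0,0],[0,0,0]],"spin":[-8,-16,-24,-32,-36],"claw":[0.03,0.03,0.03,0.03,0.03]}'
python3 - <<'E'
from h import *
o=robot.get_obs();print(o['force'],o['moment'],o['qpos'].round(2) if hasattr(o['qpos'],'round') else o['qpos'])
a=cv2.resize(shot('top')[115:195,265:370],(420,320),interpolation=cv2.INTER_CUBIC);b=cv2.resize(shot('side')[150:240,250:375],(375,270),interpolation=cv2.INTER_CUBIC)
q=np.zeros((320,800,3),np.uint8);q[:,:420]=a;q[:270,425:]=b
cv2.imwrite('pics/c1.png',q[:,:,::-1])
E
```

```text
t: 3.0
tcp_pos: [0.5766, 0.0104, 0.0928]
orientation: [-0.0, 0.95, 0.312, 0.001]
force: [-0.5, 5.4, -6.8]
grip_width: 0.452
grip_force: 41.5
t: 3.5
tcp_pos: [0.5767, 0.0102, 0.0928]
orientation: [0.0, 0.807, 0.59, 0.001]
force: [-0.4, 4.5, -6.5]
grip_width: 0.453
grip_force: 41.5
[-0.43263872  4.53658217 -6.50253768] [ 1.35109108  0.6946401  -0.08858348] [ 0.18  0.61 -0.43  1.86  0.36  0.75 -0.75]
```

View pics/c1.png

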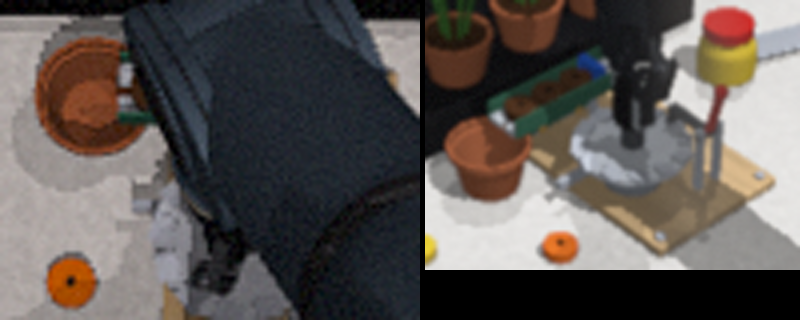

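Crop: knob is gripped and turned about 72° with the pusher following; the pellets have moved up, the leading one at side crop (518,105), about 12 px short of the lip. Continuing.

```bash
cat > pel.py <<'E'
from meas import *
im=shot('side');h=cv2.cvtColor(im,cv2.COLOR_RGB2HSV)
# brown-dark pixels lying (on plane z=.082) inside the chute's middle strip, and in the pot
P=np.array([[(u,v)+tuple(onz('side',(u,v),.082)[:2]) for u in range(265,325)] for v in range(165,205)]).reshape(-1,4)
px=np.array([h[int(v),int(u)] for u,v,_,_ in P])
m=(abs(P[:,2]-.6765)<.012)&(px[:,0]<20)&(px[:,1]>80)&(px[:,2]<110)
b=np.arange(-.05,.15,.005)
print('brown count by y:',[(round(float(x),3),int(n)) for x,n in zip(b,np.histogram(P[m,3],b)[0]) if n])
pot=im[185:215,256:288].astype(int);print('pot mean',pot.reshape(-1,3).mean(0).round(1))
bl=(h[...,0]>105)&(h[...,0]<125)&(h[...,1]>150)
try:
    c,s,_=blob(im,bl.astype(np.uint8),285,155,335,190);print('blue',onz('side',c,.09),s)
except Exception as e:print(e)
o=robot.get_obs();print(o['t'],o['force'].round(1))
E
python3 pel.py
python3 -m jog '{"offset":[[0,0,0],[0,0,0],[0,0,0],[0,0,0],[0,0,0]],"spin":[-8,-16,-24,-32,-40],"claw":[0.03,0.03,0.03,0.03,0.03]}'
python3 -m jog '{"offset":[[0,0,0],[0,0,0]],"spin":[-4,-4],"claw":[0.03,0.03]}'
python3 pel.py
```

```text
brown count by y: [(-0.015, 2), (-0.01, 6), (-0.005, 7), (-0.0, 8), (0.005, 6), (0.01, 6), (0.015, 5), (0.02, 6), (0.025, 8), (0.03, 7), (0.035, 7), (0.04, 7), (0.045, 6), (0.05, 6), (0.055, 5), (0.06, 7), (0.065, 8), (0.07, 8), (0.075, 8), (0.08, 7), (0.085, 5), (0.09, 2), (0.11, 6), (0.115, 9), (0.12, 4)]
pot mean [106.7  79.7  64.9]
blue [ 0.67086636 -0.0182291   0.09      ] [301 167   9   9  42]
3.65 [-0.6  5.9 -4.6]
t: 4.15
tcp_pos: [0.577, 0.0101, 0.0928]
orientation: [0.001, 0.557, 0.831, 0.001]
force: [-1.0, 6.6, -6.5]
grip_width: 0.455
grip_force: 41.6
t: 4.35
tcp_pos: [0.577, 0.0102, 0.0928]
orientation: [0.001, 0.529, 0.849, 0.001]
force: [-0.0, 6.6, -6.6]
grip_width: 0.457
grip_force: 41.7
brown count by y: [(-0.0, 1), (0.005, 6), (0.01, 8), (0.015, 7), (0.02, 7), (0.025, 7), (0.03, 4), (0.035, 4), (0.04, 8), (0.045, 6), (0.05, 9), (0.055, 7), (0.06, 8), (0.065, 6), (0.07, 6), (0.075, 7), (0.08, 8), (0.085, 8), (0.09, 7), (0.095, 8), (0.1, 7), (0.105, 6), (0.11, 9), (0.115, 9), (0.12, 6), (0.125, 2), (0.13, 1)]
pot mean [101.   73.7  58.6]
blue [ 0.67160035 -0.00216807  0.09      ] [297 169   9   9  41]
4.4 [-0.3  5.8 -6.3]
```

```bash
python3 -m jog '{"offset":[[0,0,0],[0,0,0],[0,0,0]],"spin":[-5,-10,-10],"claw":[0.03,0.03,0.03]}'
python3 pel.py
```

```text
t: 4.7
tcp_pos: [0.577, 0.0102, 0.0928]
orientation: [0.001, 0.453, 0.892, 0.001]
force: [-0.9, 6.4, -5.3]
grip_width: 0.457
grip_force: 41.8
brown count by y: [(0.005, 3), (0.01, 7), (0.015, 7), (0.02, 8), (0.025, 7), (0.03, 5), (0.035, 4), (0.04, 5), (0.045, 6), (0.05, 9), (0.055, 7), (0.06, 8), (0.065, 7), (0.07, 7), (0.075, 7), (0.08, 8), (0.085, 8), (0.09, 7), (0.095, 9), (0.1, 8), (0.105, 8), (0.11, 9), (0.115, 9), (0.12, 6), (0.125, 3), (0.13, 3)]
pot mean [100.1  73.   57.9]
blue [0.67348254 0.00166155 0.09      ] [296 169   9  10  39]
4.75 [-0.3  6.9 -6.6]
```

```bash
python3 -m jog '{"offset":[[0,0,0],[0,0,0],[0,0,0]],"spin":[-5,-10,-10],"claw":[0.03,0.03,0.03]}'
python3 pel.py
python3 - <<'E'
from h import *
cv2.imwrite('pics/c2.png',cv2.resize(shot('side')[155:225,250:340],(720,560),interpolation=cv2.INTER_CUBIC)[:,:,::-1])
E
```

```text
t: 5.05
tcp_pos: [0.5771, 0.0102, 0.0928]
orientation: [0.001, 0.373, 0.928, 0.001]
force: [0.4, 6.6, -4.8]
grip_width: 0.454
grip_force: 41.8
brown count by y: [(0.01, 3), (0.015, 7), (0.02, 8), (0.025, 8), (0.03, 6), (0.035, 5), (0.04, 5), (0.045, 6), (0.05, 9), (0.055, 7), (0.06, 8), (0.065, 7), (0.07, 7), (0.075, 5), (0.08, 6), (0.085, 8), (0.09, 7), (0.095, 9), (0.1, 8), (0.105, 8), (0.11, 9), (0.115, 9), (0.12, 6), (0.125, 3), (0.13, 3), (0.135, 2)]
pot mean [98.5 71.9 57.1]
blue [0.6738918  0.00515131 0.09      ] [295 170   8   9  37]
5.1 [-0.2  7.6 -6. ]
```

View pics/c2.png

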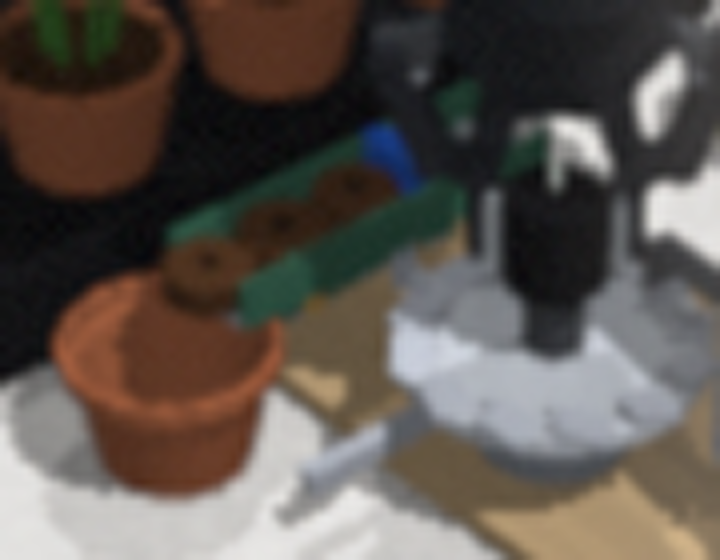

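Crop: the leading pellet at (210,270) overhangs the lip by about half; the other two are inside. A little more.

```bash
python3 -m jog '{"offset":[[0,0,0],[0,0,0],[0,0,0]],"spin":[-4,-6,-6],"claw":[0.03,0.03,0.03]}'
python3 pel.py
```

```text
t: 5.45
tcp_pos: [0.5771, 0.0102, 0.0928]
orientation: [0.002, 0.325, 0.946, 0.001]
force: [-0.4, 7.2, -5.5]
grip_width: 0.455
grip_force: 41.8
brown count by y: [(0.01, 1), (0.015, 7), (0.02, 8), (0.025, 8), (0.03, 6), (0.035, 5), (0.04, 5), (0.045, 4), (0.05, 7), (0.055, 7), (0.06, 8), (0.065, 8), (0.07, 8), (0.075, 6), (0.08, 6), (0.085, 8), (0.09, 7), (0.095, 9), (0.1, 8), (0.105, 8), (0.11, 9), (0.115, 9), (0.12, 6), (0.125, 3), (0.13, 3), (0.135, 2), (0.14, 1)]
pot mean [97.5 71.2 56.6]
blue [0.67387181 0.00671054 0.09      ] [295 170   7   9  39]
5.5 [-0.4  6.2 -5.8]
```

```bash
python3 -m jog '{"offset":[[0,0,0],[0,0,0],[0,0,0],[0,0,0]],"spin":[-4,-7,-7,-7],"claw":[0.03,0.03,0.03,0.03]}'
python3 pel.py
```

```text
t: 5.9
tcp_pos: [0.5772, 0.0103, 0.0928]
orientation: [0.002, 0.267, 0.964, 0.001]
force: [0.4, 8.0, -5.9]
grip_width: 0.459
grip_force: 41.8
brown count by y: [(0.015, 4), (0.02, 7), (0.025, 8), (0.03, 7), (0.035, 6), (0.04, 6), (0.045, 4), (0.05, 7), (0.055, 7), (0.06, 8), (0.065, 8), (0.07, 8), (0.075, 7), (0.08, 5), (0.085, 7), (0.09, 7), (0.095, 9), (0.1, 8), (0.105, 8), (0.11, 9), (0.115, 9), (0.12, 6), (0.125, 4), (0.13, 4), (0.135, 2), (0.14, 1)]
pot mean [96.1 70.2 55.7]
blue [0.67089848 0.00953664 0.09      ] [294 170   9  10  48]
5.95 [-0.6  7.2 -6.3]
```

```bash
python3 -m jog '{"offset":[[0,0,0],[0,0,0],[0,0,0],[0,0,0]],"spin":[-4,-7,-7,-7],"claw":[0.03,0.03,0.03,0.03]}'
python3 pel.py
python3 - <<'E'
from h import *
cv2.imwrite('pics/c3.png',cv2.resize(shot('side')[155:225,250:340],(720,560),interpolation=cv2.INTER_CUBIC)[:,:,::-1])
E
```

```text
t: 6.35
tcp_pos: [0.5772, 0.0103, 0.0928]
orientation: [0.002, 0.208, 0.978, 0.001]
force: [-0.1, 7.4, -6.6]
grip_width: 0.455
grip_force: 41.9
brown count by y: [(0.015, 2), (0.02, 6), (0.025, 8), (0.03, 7), (0.035, 6), (0.04, 7), (0.045, 5), (0.05, 7), (0.055, 7), (0.06, 8), (0.065, 8), (0.07, 8), (0.075, 8), (0.08, 5), (0.085, 3), (0.11, 6), (0.115, 9), (0.12, 4)]
pot mean [103.8  77.4  63.4]
blue [0.67078548 0.01179987 0.09      ] [293 171  10   9  46]
6.4 [-0.4  7.6 -5.8]
```

View pics/c3.png

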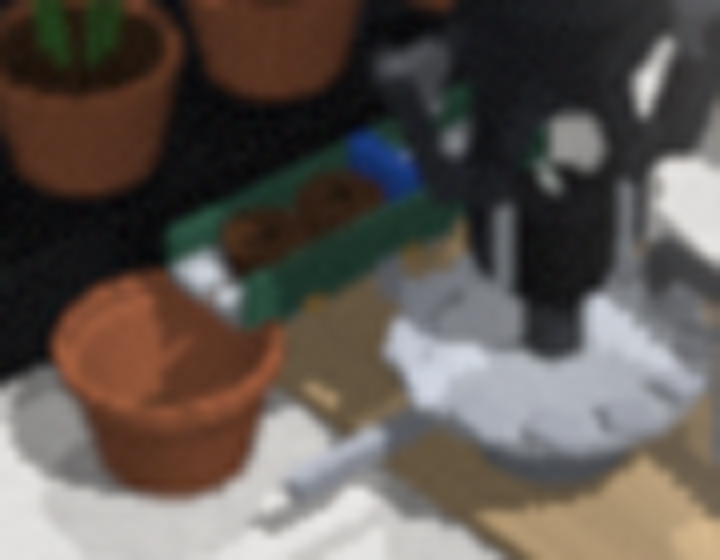

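Crop: the first pellet has left the lip (now in the pot, hidden by its near wall); two pellets remain well inside at (265,240) and (340,200). Releasing and lifting.

```bash
python3 -m jog '{"offset":[[0,0,0],[0,0,0],[0,0,0],[0,0,-0.04],[0,0,-0.08]],"spin":[0,0,0,0,0],"claw":[0.068,0.068,0.068,0.068,0.068]}'
python3 -m jog '{"offset":[[0,0,0],[0,0,0],[0,0,0],[0,0,0],[0,0,0]],"spin":[-8,-16,-23,-23,-23],"claw":[0,0,0,0,0]}'
python3 - <<'E'
from h import *
o=robot.get_obs();print(o['tcp_pos'],o['orientation'],o['qpos'].round(2))
im=shot('top')
h=cv2.cvtColor(im[115:160,265:305],cv2.COLOR_RGB2HSV);cv2.imwrite('pics/c4.png',np.hstack([cv2.resize(im[115:160,265:312],(376,360),interpolation=cv2.INTER_CUBIC),cv2.resize(shot('side')[160:220,300:370],(420,360),interpolation=cv2.INTER_CUBIC)])[:,:,::-1])
E
```

```text
t: 6.95
tcp_pos: [0.5755, 0.0085, 0.1711]
orientation: [-0.001, 0.208, 0.978, -0.0]
force: [0.6, -0.5, -0.0]
grip_width: 0.792
grip_force: 0.0
t: 7.45
tcp_pos: [0.5761, 0.0088, 0.1706]
orientation: [0.0, 0.011, 1.0, -0.0]
force: [0.1, -0.2, -0.0]
grip_width: -0.001
grip_force: 0.0
[0.57613366 0.00875598 0.17055942] [ 1.39153524e-04  1.07819795e-02  9.99941860e-01 -8.07320354e-05] [ 0.52  0.65 -1.    1.76  0.62  1.08  0.84]
```

View pics/c4.png

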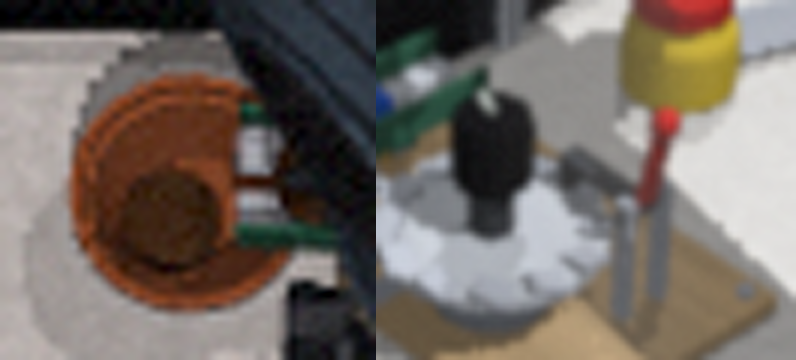

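Crop: brown pellet lies in the clay pot (left, 170,215); the pawl is still down with its tab upright (right, 660,150). Now flipping the pawl.

```bash
python3 -m jog '{"offset":[[0.016,-0.026,0],[0.031,-0.0515,0],[0.031,-0.0515,0.04],[0.031,-0.0515,0.0785],[0.031,-0.0515,0.0785]],"spin":[0,0,0,0,0],"claw":[0,0,0,0,0]}'
python3 -m jog '{"offset":[[0.01,0,0],[0.02,0,0],[0.03,0,0],[0.04,0,0],[0.048,0,0]],"spin":[0,0,0,0,0],"claw":[0,0,0,0,0]}'
python3 -m jog '{"offset":[[0.007,0,0],[0.007,0,0],[0.007,0,0],[0.007,0,-0.04],[0.007,0,-0.09]],"spin":[0,0,0,0,0],"claw":[0,0,0,0,0]}'
python3 - <<'E'
from h import *
o=robot.get_obs();print(o['tcp_pos'],o['orientation'],o['qpos'].round(2))
cv2.imwrite('pics/c5.png',cv2.resize(shot('side')[160:220,300:370],(560,480),interpolation=cv2.INTER_CUBIC)[:,:,::-1])
E
```

```text
t: 8.05
tcp_pos: [0.5415, -0.0429, 0.0884]
orientation: [-0.003, 0.01, 1.0, -0.0]
force: [-0.2, -0.2, 0.6]
grip_width: 0.001
grip_force: 0.0
t: 8.55
tcp_pos: [0.4952, -0.0412, 0.0925]
orientation: [0.0, 0.009, 1.0, -0.0]
force: [-0.5, 0.6, -0.4]
grip_width: 0.001
grip_force: 0.0
t: 9.05
tcp_pos: [0.4883, -0.0408, 0.1815]
orientation: [-0.002, 0.008, 1.0, 0.001]
force: [1.0, -0.8, 0.5]
grip_width: 0.002
grip_force: 0.0
[ 0.48826123 -0.04077711  0.18148954] [-2.02627770e-03  8.30210134e-03  9.99963107e-01  8.68549712e-04] [ 0.71  0.54 -1.08  1.96  0.57  0.99  0.92]
```

View pics/c5.png

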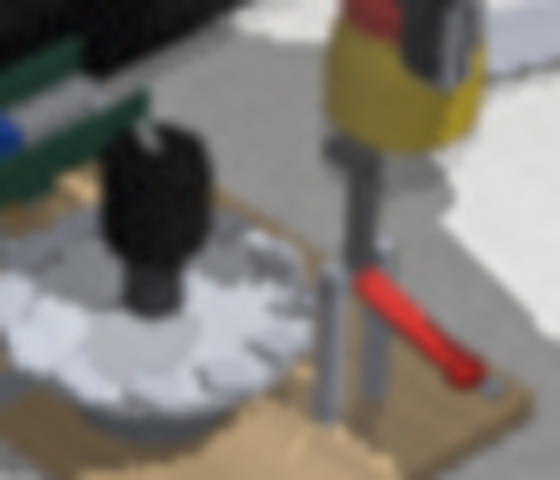

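Crop: the pawl is flipped — red tab lies out along -x at (420,330), the arm stands up at (365,200). Regrip the knob and turn clockwise.

```bash
python3 -m jog '{"offset":[[-0.044,0.026,0],[-0.088,0.0525,0],[-0.088,0.0525,0],[-0.088,0.0525,0.05],[-0.088,0.0525,0.0915]],"spin":[0,0,0,0,0],"claw":[0.065,0.065,0.065,0.065,0.065]}' 40
python3 -m jog '{"offset":[[0,0,0],[0,0,0],[0,0,0],[0,0,0],[0,0,0]],"spin":[0,0,0,0,0],"claw":[0.03,0.03,0.03,0.03,0.03]}'
python3 -m jog '{"offset":[[0,0,0],[0,0,0],[0,0,0],[0,0,0],[0,0,0]],"spin":[7,14,22,30,38],"claw":[0.03,0.03,0.03,0.03,0.03]}'
python3 -m jog '{"offset":[[0,0,0],[0,0,0],[0,0,0],[0,0,0],[0,0,0]],"spin":[8,16,24,32,40],"claw":[0.03,0.03,0.03,0.03,0.03]}'
python3 -m jog '{"offset":[[0,0,0],[0,0,0],[0,0,0],[0,0,0],[0,0,0]],"spin":[8,16,24,32,40],"claw":[0.03,0.03,0.03,0.03,0.03]}'
python3 -m jog '{"offset":[[0,0,0],[0,0,0],[0,0,0],[0,0,0],[0,0,0]],"spin":[8,16,24,28,28],"claw":[0.03,0.03,0.03,0.03,0.03]}'
python3 -c "
from h import *
o=robot.get_obs();print(o['moment'],o['qpos'].round(2))"
python3 -m jog '{"offset":[[0,0,0],[0,0,0],[0,0,0],[0,0,0]],"spin":[4,8,12,12],"claw":[0.03,0.03,0.03,0.03]}'
python3 -c "
from h import *
o=robot.get_obs();print(o['moment'],o['qpos'].round(2))"
```

```text
t: 9.6
tcp_pos: [0.5788, 0.0105, 0.0891]
orientation: [0.001, 0.009, 1.0, 0.0]
force: [0.4, -0.8, -0.5]
grip_width: 0.761
grip_force: 0.0
t: 10.1
tcp_pos: [0.5775, 0.0105, 0.0904]
orientation: [-0.0, 0.008, 1.0, 0.001]
force: [2.0, 4.9, -26.5]
grip_width: 0.459
grip_force: 44.5
t: 10.6
tcp_pos: [0.5774, 0.0101, 0.0904]
orientation: [-0.001, 0.336, 0.942, 0.0]
force: [1.4, 2.7, -25.2]
grip_width: 0.457
grip_force: 44.6
t: 11.1
tcp_pos: [0.5769, 0.0099, 0.0904]
orientation: [-0.001, 0.638, 0.77, -0.001]
force: [-0.9, -0.1, -24.8]
grip_width: 0.458
grip_force: 44.9
t: 11.6
tcp_pos: [0.5765, 0.01, 0.0904]
orientation: [-0.001, 0.863, 0.505, -0.001]
force: [-2.2, -0.7, -21.9]
grip_width: 0.456
grip_force: 45.2
t: 12.1
tcp_pos: [0.5763, 0.0103, 0.0903]
orientation: [-0.001, 0.959, 0.284, -0.001]
force: [-5.9, -1.6, -17.6]
grip_width: 0.457
grip_force: 45.4
[-0.23212383  0.89235953 -0.00540327] [ 0.06  0.6  -0.24  1.86  0.2   0.71 -1.29]
t: 12.5
tcp_pos: [0.5765, 0.0105, 0.0905]
orientation: [-0.001, 0.983, 0.183, -0.001]
force: [-5.5, -1.8, -16.1]
grip_width: 0.454
grip_force: 45.5
[-0.01982545  1.18337446 -0.10941837] [ 0.02  0.59 -0.18  1.86  0.15  0.7  -1.45]
```

```bash
python3 -m jog '{"offset":[[0,0,0],[0,0,0],[0,0,0],[0,0,0]],"spin":[3,6,6,6],"claw":[0.03,0.03,0.03,0.03]}'
python3 -c "
from h import *
o=robot.get_obs();print(o['moment'],o['qpos'].round(2))"
python3 pel.py
```

```text
t: 12.9
tcp_pos: [0.5779, 0.0109, 0.0906]
orientation: [-0.001, 0.991, 0.132, 0.0]
force: [-2.5, 1.9, -15.4]
grip_width: 0.457
grip_force: 45.1
[0.62482428 0.64817144 0.18534791] [-0.    0.59 -0.15  1.86  0.13  0.7  -1.53]
brown count by y: [(0.015, 2), (0.02, 6), (0.025, 8), (0.03, 7), (0.035, 6), (0.04, 6), (0.045, 5), (0.05, 6), (0.055, 7), (0.06, 8), (0.065, 8), (0.07, 8), (0.075, 8), (0.08, 5), (0.085, 2), (0.105, 1), (0.11, 6), (0.115, 9), (0.12, 7), (0.125, 3)]
pot mean [97.3 70.6 56.7]
blue [ 0.68916368 -0.04871316  0.09      ] [307 164   3   3   6]
12.95 [ -2.8   1.5 -14.3]
```

```bash
python3 -m jog '{"offset":[[0,0,0],[0,0,0],[0,0,0],[0,0,-0.045],[0,0,-0.09]],"spin":[0,0,0,0,0],"claw":[0.068,0.068,0.068,0.068,0.068]}'
python3 -m jog '{"offset":[[-0.04,0.02,0],[-0.08,0.04,0],[-0.08,0.04,0],[-0.08,0.04,0],[-0.08,0.04,0]],"spin":[8,16,16,16,16],"claw":[0,0,0,0,0]}'
python3 - <<'E'
from meas import *
o=robot.get_obs();print(o['tcp_pos'],o['orientation'],o['qpos'].round(2))
s=shot('side')
for n,im,bx in(('t0',cv2.imread('pics/t0.png')[:,:,::-1],0),('s0',cv2.imread('pics/s0.png')[:,:,::-1],1),('t',shot('top'),0),('s',s,1)):
    h=cv2.cvtColor(np.ascontiguousarray(im),cv2.COLOR_RGB2HSV)
    m=((h[...,0]>100)&(h[...,0]<125)&(h[...,1]>150)).astype(np.uint8)
    try:
        c,st,_=blob(im,m,*((285,120,360,150),(285,155,335,190))[bx]);print(n,c,st)
    except Exception as e:print(n,e)
cv2.imwrite('pics/c6.png',np.vstack([cv2.resize(s[150:220,265:370],(630,420),interpolation=cv2.INTER_CUBIC)])[:,:,::-1])
E
```

```text
t: 13.45
tcp_pos: [0.5779, 0.01, 0.1813]
orientation: [-0.0, 0.991, 0.131, -0.0]
force: [1.2, 0.4, 0.0]
grip_width: 0.8
grip_force: 0.0
t: 13.95
tcp_pos: [0.5124, -0.0485, 0.1809]
orientation: [-0.0, 1.0, -0.008, 0.001]
force: [0.1, 0.2, -0.8]
grip_width: 0.0
grip_force: 0.0
[ 0.51243397 -0.04854764  0.18087376] [-2.36997253e-04  9.99969740e-01 -7.70337789e-03  1.05881750e-03] [ 0.07  0.39 -0.09  1.92  0.05  0.82 -1.63]
t0 [347.09756098 136.73170732] [346 131   4  13  41]
s0 [311.33962264 167.67924528] [307 164   9   9  53]
t [347. 127.] [347 127   1   1   1]
s [310.9137931  168.13793103] [307 164   9   9  58]
```

View pics/c6.png

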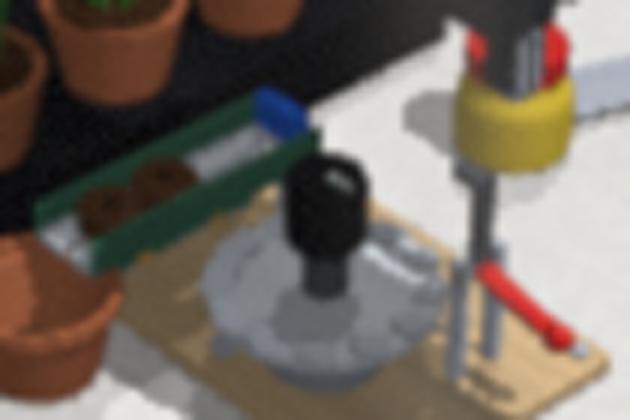

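Crop: the pusher (280,115) appears home, the knob mark is back and the pawl is still up. The blue centroid differs by 0.4 px from the start, so I'll regrip and push once more against the stop to be sure.

```bash
python3 -m jog '{"offset":[[0.033,-0.029,0],[0.066,-0.058,0],[0.066,-0.058,0.03],[0.066,-0.058,0.07],[0.066,-0.058,0.091]],"spin":[0,0,0,0,0],"claw":[0.065,0.065,0.065,0.065,0.065]}' 50
python3 -m jog '{"offset":[[0,0,0],[0,0,0],[0,0,0],[0,0,0],[0,0,0]],"spin":[0,0,0,0,0],"claw":[0.03,0.03,0.03,0.03,0.03]}'
python3 -c "
from h import *
o=robot.get_obs();print(o['moment'])"
python3 -m jog '{"offset":[[0,0,0],[0,0,0],[0,0,0],[0,0,0],[0,0,0]],"spin":[3,6,9,9,9],"claw":[0.03,0.03,0.03,0.03,0.03]}'
python3 -c "
from h import *
o=robot.get_obs();print(o['moment'],o['joint_torque'][-1])"
python3 -m jog '{"offset":[[0,0,0],[0,0,0],[0,0,0],[0,0,0],[0,0,0]],"spin":[3,6,9,9,9],"claw":[0.03,0.03,0.03,0.03,0.03]}'
python3 -c "
from h import *
o=robot.get_obs();print(o['moment'],o['joint_torque'][-1])"
```

```text
t: 14.55
tcp_pos: [0.5775, 0.0088, 0.0862]
orientation: [-0.0, 1.0, -0.007, -0.001]
force: [-0.0, 0.0, 0.2]
grip_width: 0.76
grip_force: 0.0
t: 15.05
tcp_pos: [0.5777, 0.0104, 0.0891]
orientation: [-0.001, 1.0, -0.007, -0.001]
force: [2.1, 8.0, -19.3]
grip_width: 0.456
grip_force: 53.1
[ 1.03022756 -0.29010911  0.01609648]
t: 15.55
tcp_pos: [0.5762, 0.0106, 0.0894]
orientation: [-0.001, 0.996, -0.085, -0.002]
force: [-4.6, 7.7, -10.8]
grip_width: 0.456
grip_force: 53.9
[1.41609389 0.97306783 0.35575353] -0.34069270826876163
t: 16.05
tcp_pos: [0.5779, 0.0101, 0.0896]
orientation: [-0.001, 0.987, -0.163, -0.001]
force: [-1.2, 6.6, -13.2]
grip_width: 0.456
grip_force: 53.5
[ 1.51704189 -0.01402778  0.54425112] -0.6195985525846481
```

Moment 0.36–0.54 N·m, far above the 0.06 friction, so the knob is firmly on its home stop. Releasing and moving to the pawl.

```bash
python3 -m jog '{"offset":[[0,0,0],[0,0,0],[0,0,0],[0,0,-0.045],[0,0,-0.09]],"spin":[0,0,0,0,0],"claw":[0.068,0.068,0.068,0.068,0.068]}'
python3 -m jog '{"offset":[[0,0,0],[0,0,0],[0,0,0],[0,0,0]],"spin":[-8,-16,-18,-18],"claw":[0,0,0,0]}'
python3 -m jog '{"offset":[[-0.044,0.026,0],[-0.088,0.051,0],[-0.088,0.051,0],[-0.088,0.051,0]],"spin":[0,0,0,0],"claw":[0,0,0,0]}'
python3 pel.py
```

```text
t: 16.55
tcp_pos: [0.5776, 0.0071, 0.1801]
orientation: [0.0, 0.986, -0.165, -0.001]
force: [2.3, 0.5, 0.5]
grip_width: 0.793
grip_force: 0.0
t: 16.95
tcp_pos: [0.5782, 0.0072, 0.1796]
orientation: [-0.0, 1.0, -0.01, 0.0]
force: [0.3, -0.8, -0.1]
grip_width: 0.113
grip_force: 0.0
t: 17.35
tcp_pos: [0.4886, -0.0427, 0.1796]
orientation: [0.0, 1.0, -0.011, 0.0]
force: [0.9, 0.4, -0.2]
grip_width: -0.001
grip_force: 0.0
brown count by y: [(0.015, 2), (0.02, 6), (0.025, 8), (0.03, 7), (0.035, 6), (0.04, 7), (0.045, 5), (0.05, 7), (0.055, 7), (0.06, 8), (0.065, 8), (0.07, 8), (0.075, 8), (0.08, 5), (0.085, 2), (0.105, 1), (0.11, 6), (0.115, 9), (0.12, 8), (0.125, 3), (0.13, 1)]
pot mean [94.3 68.3 54.9]
blue [ 0.6690494  -0.04482225  0.09      ] [307 164   9   9  54]
17.4 [ 0.5  0.5 -0. ]
```

```bash
python3 -m jog '{"offset":[[0,-0.0015,0.045],[0,-0.0015,0.081],[0,-0.0015,0.081]],"spin":[0,0,0],"claw":[0,0,0]}'
python3 -m jog '{"offset":[[0.01,0,0],[0.022,0,0],[0.034,0,0],[0.044,0,0],[0.05,0,0]],"spin":[0,0,0,0,0],"claw":[0,0,0,0,0]}'
python3 -m jog '{"offset":[[0.005,0,0],[0.005,0,0],[0.005,0,0],[0.005,0,-0.04],[0.005,0,-0.08]],"spin":[0,0,0,0,0],"claw":[0,0,0,0,0]}'
python3 -m jog '{"offset":[[0,0.05,-0.02],[-0.02,0.1,-0.04],[-0.02,0.15,-0.04],[-0.02,0.2,-0.04],[-0.02,0.24,-0.04]],"spin":[0,0,0,0,0],"claw":[0,0,0,0,0]}'
python3 - <<'E'
from h import *
a=cv2.resize(shot('top')[115:220,265:370],(420,420),interpolation=cv2.INTER_CUBIC);b=cv2.resize(shot('side')[150:240,250:375],(375,270),interpolation=cv2.INTER_CUBIC)
q=np.zeros((420,800,3),np.uint8);q[:,:420]=a;q[:270,425:]=b
cv2.imwrite('pics/c7.png',q[:,:,::-1])
E
```

```text
t: 17.7
tcp_pos: [0.488, -0.0394, 0.0948]
orientation: [-0.0, 1.0, -0.009, -0.003]
force: [-0.1, -0.4, -0.1]
grip_width: -0.002
grip_force: 0.0
t: 18.2
tcp_pos: [0.5412, -0.0412, 0.0991]
orientation: [-0.0, 1.0, -0.009, 0.001]
force: [0.2, -0.4, 0.4]
grip_width: 0.003
grip_force: 0.0
t: 18.7
tcp_pos: [0.5429, -0.0413, 0.1784]
orientation: [-0.0, 1.0, -0.009, -0.002]
force: [1.3, 0.8, -0.6]
grip_width: -0.001
grip_force: 0.0
t: 19.2
tcp_pos: [0.5192, -0.2827, 0.2189]
orientation: [0.0, 1.0, -0.009, 0.0]
force: [1.4, -0.2, -0.1]
grip_width: -0.004
grip_force: 0.0
```

View pics/c7.png

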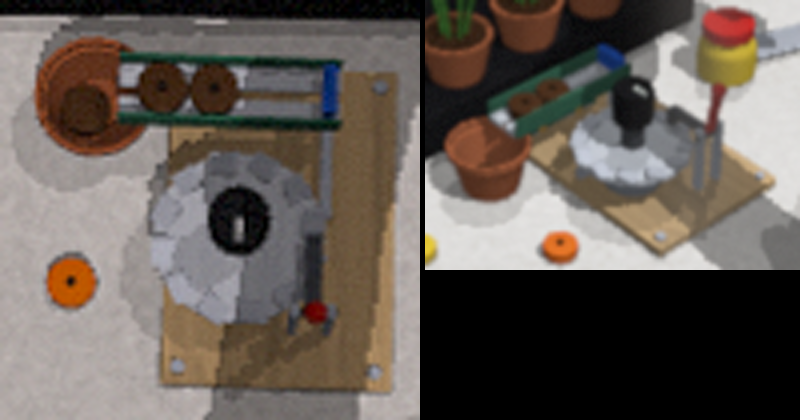

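The final picture shows the pellet in the clay pot (85,108) and two pellets in the chute. The pusher is home (330,90), as at the start, the knob mark is in its starting position, and the pawl is down with its red ball at (316,312). Pot, base and the orange ring haven't moved.

```bash
python3 -c "
from plant import robot
print(robot.finish_job())"
```

```text
the job is handed in; nothing more can be done
None
```

I handed the job in at about 19 s: only the first pellet dropped, into the clay pot; the pusher is fully home, the pawl is back down in the teeth, and the last picture shows no sign of anything around the feeder having moved.

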